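# Line up the power supply and contactor against the straightedge

## Task

Without picking anything up or tipping it, push the power supply with the fingers across the bench into the corner between the straightedge and the stop block, until it sits square against both. Push the contactor along the straightedge until it sits against the power supply's free side, with its back square against the straightedge too. Leave no visible gaps, leave everything else where it is, and finish clear of the parts.

Things in the scene. Friction and masses are not known exactly. Their poses are not given: they have to be found in the camera images.
- fence: Steel straightedge fixed to the bench, 500 long, 25 thick, 20 high, beyond the work as seen from the robot. Origin at bench level at the middle of its front face, the face towards the robot. Its y axis runs along the straightedge, its x axis points away from the robot into the metal: everything in front of it has negative x in this frame.
- stop: Steel stop block with a small black screw knob, fixed at right angles to the straightedge in front of either its left or its right end. 70 along the straightedge's x, 20 along its y, 30 high; the knob reaches 52 high; a 8 thick foot bridges the straightedge at its top, 30 above the bench at most. Origin at the centre of its underside; axes parallel to the straightedge's.
- supply: Loose power supply unit: plain aluminium box with vent slots and a terminal strip on top. 80 along its x, 110 along its y, 50 high, about 0.6 kg (0.4 to 0.8). Origin at the centre of its underside, x axis pointing roughly away from the robot. It starts in front of the middle of the straightedge, its origin 80 to 110 from it, turned by up to 17 degrees.
- contactor: Loose contactor: grey plastic block, stepped on top. 72 along its x, 50 along its y, 45 high with a raised middle (44 along x) 65 high, about 0.35 kg (0.25 to 0.5). Origin at the centre of its underside, x axis pointing roughly away from the robot. It starts up to about 10 in front of the straightedge, nearly square to it, near the end opposite the stop block.
- capacitor: standing motor capacitor, aluminium can, diameter 36, height 62 (72 with its tabs); bystander. Origin at the centre of its underside; leave it alone.
- tape: roll of black tape lying flat, outer diameter 68, height 19; bystander. Origin at the centre of its underside; leave it alone.
- multimeter: hand multimeter lying on its back, 160 x 80 x 36; bystander. Origin at the centre of its underside; leave it alone.
- jar: clear screw jar with a steel lid, diameter 64, height 75; bystander. Origin at the centre of its underside; leave it alone.
- screwdriver: screwdriver lying on the bench; bystander. Origin at the middle of its length, on the bench below its axis; leave it alone.
- spanner: steel spanner lying beyond the straightedge; bystander. Origin at the middle of its length, on the bench below its axis; leave it alone.
- gland: brass cable gland standing beyond the straightedge, diameter 32, height 30; bystander. Origin at the centre of its underside; leave it alone.
There are look-alikes about, which are no part of the job. What is shaped like the supply but green or pink is not meant.

How it is judged:
By the outcome, as a careful person would: the job done as asked, in the order asked, and still so for the second after the job is handed in, with the robot touching nothing.
It also fails if it takes over 72 s, if anything falls off the work surface, if the arm or the gripper's body presses on something with over 40 N, if the wrist force passes 120 N, or if a joint passes its speed limit or range.

## Robot

A 6-joint arm with a two-finger parallel gripper is mounted at the origin on the work surface. World frame = base frame: x ahead of the robot, y to its left, z up, the work surface at z = 0. Lengths are in mm, angles in rad, forces in N, time in s.
With the tool pointing down it reaches from about 350 to 850 mm from the base axis. Payload 8.1 kg.
Tool frame: the origin (TCP) lies between the finger pads; the fingertips stand 8 mm ahead of it and the grasp point (between the pads) lies 11 mm behind it (r.tcp_to_tips is the distance from the TCP to the fingertips, in mm); z points along the fingers, y is the line along which they close (so a half turn about z gives the same grasp; the last joint's range is limited). The gripper opens to 85 mm and grips with 20 to 120 N. Pads are 22 mm wide; open, the fingers measure 114 mm over their backs; the gripper's body (76 mm by 85 mm) begins 54 mm behind the grasp point. The pads swing forward as they close: fully open they stand 13 mm farther back than shut.
Start: joints at [1.028, 0.13, 1.488, -0, 1.523, -0.085], TCP at [265.166, 538.231, 239.292] pointing down, gripper open.
Joint ranges: [-2.96, 2.96], [-0.89, 2.26], [0.02, 2.5], [-1.34, 4.48], [0, 2.73], [-2.66, 2.66]. Speed limits (rad/s): [2.39, 2.39, 2.79, 3.14, 3.14, 3.14].

## Interface

Orientations are given as a rotation vector (axis times angle).
In Python, from plant import r gives the robot as it stands.
- The arm moves only by the tool carry_out, never from a script. Its arguments are lists of equal length, an entry for each row: "gripper": the opening, from -1 (shut) to 1 (fully open), so that 0 is half open; "translation": the shift along the tool's x, y, z in units of 120 mm (1.0 is 120 mm), a list of three; "yaw": the turn about the tool's z in units of 180 degrees (1.0 is 180 degrees). A call has 1 to 20 rows; each row is the pose to reach, as a shift and turn from the pose commanded when the call began, along the tool's axes at that moment, turning the shorter way round; what a row does not reach only later rows make up. A row lasts 1/10 s, in which the tool goes at most 50 mm and 8.59 degrees, less where a joint would pass 70% of its speed; a pose out of reach is approached as far as the arm can. A call with a number of a shift or a turn outside -1 to 1 is refused whole. A call with a gripper value outside its range is refused whole. The fingers move at their own pace and stop on an object; "newtons" is the grip in N (left out, the last holds). Time passes only in rows, so rows that repeat a pose let the fingers close. It gives the time, the measured TCP pose, the force, the opening and the grip force at its end, in the units of the state.
- r.read_state(): the state, without advancing time (a new reading comes with each control period).
- r.snapshot(name): name is "scene" or "side" or "wrist"; returns a dict with "img" (420x560x3 uint8, blue, green, red), "range_z" (420x560 float32, mm along the optical axis (not along the pixel's ray), 0 where there is no reading), "K" (3x3 intrinsics, pixels), "k1" (the pictures are not rectified: a ray, as slopes to the right and down, at radius r is drawn at 1 + k1 r^2 times it, then the intrinsics apply), "eye" and "orientation" of the camera in the world; the wrist camera has in their place "mount" (4x4, takes a point from camera to tool coordinates, whose origin is the TCP and whose axes are the flange's). Camera axes: x right, y down, z forward; pixel columns grow to the right and rows downward; lengths in mm; the calibration is good to about 2 mm. A picture is of the moment at which its call begins: read the wrist's pose just before it.
- r.close_job(): hands the job in; it is judged then, once.
Trained networks look in a picture, given as the dict that the camera call returned (one of the last four; its "shot" number tells which), for a name from the list of things; names that differ only in an ending like _2 or _b are one class to them, and where a whole thing is asked for, a point or a joint stands for the part that bears it (a point fixed in the world has none). Each returns a list of dicts, best first, with "confidence" (0 to 1); they miss things now and then, are a little off and sometimes report something else, mostly with a low value. They report only what shows in the picture. A call takes as long as a camera call. They do not tell look-alikes from the thing itself.
- r.recognise(label, picture): "bbox" ([left, top, right, bottom] in pixels, round what is visible of it).
- r.silhouettes(label, picture): "region" (420x560 bool, what is visible of it) and "bbox" ([left, top, right, bottom] in pixels, round what is visible of it).
- r.mark_of(label, picture): "position" ([row, column] in pixels: a listed point, or the origin of a listed thing).
The state is a dict: "time_s": time; "joint_positions": joint angles; "qvel": joint speeds; "joint_efforts": joint torques, N m; "tcp_pos": TCP position; "tool_rot": TCP orientation; "wrist_force": force on the tool from outside, world axes, zero at the start; "torque": the same for the moment, N m; "finger_gap": finger opening in mm; "finger_force": force on a finger pad.
Only numpy, scipy, OpenCV 4.12 (cv2) and the standard library are available. Lean on these libraries where they do the work, as an engineer would, in place of code of your own. Each camera call takes 0.05 s, during which the arm holds its last target. There are 200 camera calls.

## Working session

There is one attempt and no reset: what is moved stays moved. The work goes in short steps, Python scripts to look and compute and a tool call to move; the robot and the scene stay as the last step left them, time stands still between calls to the robot, and variables do not carry over. Pictures are saved under pics/ and viewed, at most 10 in all, crops included, and the job is handed in when it is done.

Besides the shell and the picture viewer there is one more tool, called after ">>>" as name(argument=value, ...), one argument or row to a line, values as JSON. carry_out: Moves the arm, as the interface text tells. Shifts and turns lie within -1 to 1; 1 stands for 120 mm of shift or 180 degrees of turn. Its arguments: {"type":"object","properties":{"gripper":{"type":"array","items":{"type":"number"}},"translation":{"type":"array","items":{"type":"array","items":{"type":"number","minimum":-1,"maximum":1}}},"yaw":{"type":"array","items":{"type":"number","minimum":-1,"maximum":1}},"newtons":{"type":"number"}},"required":["gripper","translation","yaw"]}

```bash
mkdir -p pics; ls
cat > h.py <<'E'
import numpy as np, cv2
from scipy.spatial.transform import Rotation as R
from plant import r
def cam(p, st=None):
    if 'mount' in p:
        T=np.eye(4);T[:3,:3]=R.from_rotvec(st['tool_rot']).as_matrix();T[:3,3]=st['tcp_pos'];return T@np.array(p['mount'])
    T=np.eye(4);o=np.array(p['orientation']);T[:3,:3]=o if o.shape==(3,3) else R.from_rotvec(o).as_matrix();T[:3,3]=p['eye'];return T
def cloud(p,st=None):
    h,w=p['range_z'].shape;v,u=np.mgrid[:h,:w].astype(float)
    K=np.array(p['K']);xd=(u-K[0,2])/K[0,0];yd=(v-K[1,2])/K[1,1];x,y=xd.copy(),yd.copy()
    for _ in range(8):
        s=1+p['k1']*(x*x+y*y);x=xd/s;y=yd/s
    z=p['range_z'];T=cam(p,st)
    P=np.stack([x*z,y*z,z],-1)@T[:3,:3].T+T[:3,3];P[z<=0]=np.nan
    return P
E
python3 - <<'E'
from h import *
st=r.read_state();print(st)
a=r.snapshot('scene');b=r.snapshot('side')
for n,p in(('scene',a),('side',b)):
    cv2.imwrite(f'pics/{n}0.png',p['img']);print(n,p['eye'],p['orientation'],p['k1'])
    np.savez(f'{n}0.npz',P=cloud(p),img=p['img'])
    for l in('supply','contactor','stop','fence'):
        print(l,[(np.round(d['bbox']),round(d['confidence'],2)) for d in r.recognise(l,p)])
E
```

```text
pics
{'time_s': 0.0, 'joint_positions': array([ 1.02762391e+00,  1.31155044e-01,  1.48930522e+00, -4.11606699e-05,
        1.52302128e+00, -8.53755208e-02]), 'qvel': array([-0.00069947,  0.0012865 ,  0.00283477,  0.00063998,  0.0018298 ,
       -0.00236678]), 'joint_efforts': array([ 3.17658414e-03, -5.69415128e+01, -5.00544369e+01,  1.69812017e-05,
        1.52349402e-02, -3.95565462e-05]), 'tcp_pos': array([264.87616635, 537.75056468, 238.23384956]), 'tool_rot': array([-7.12715600e-01, -3.05911915e+00,  2.84119943e-03]), 'wrist_force': array([ 0.37158286, -0.03912183,  0.25640786]), 'torque': array([-0.05231675, -0.01579657,  0.01394833]), 'finger_force': 0.0, 'finger_gap': 85.390142258005}
scene [ 912.36393356 -613.70223111  775.76502278] [-2.30548298 -0.5766077   0.22820939] -0.027182858378156156
supply [(array([239., 202., 293., 252.]), 0.85), (array([261., 132., 300., 167.]), 0.78), (array([170., 192., 225., 244.]), 0.75), (array([119., 237., 164., 292.]), 0.74)]
contactor [(array([238., 270., 280., 309.]), 0.83)]
stop [(array([305., 178., 338., 197.]), 0.76)]
fence [(array([265., 177., 343., 329.]), 0.91)]
side [ 142.7844414  -457.49669119  791.18468959] [-2.32451349  0.87273749 -0.33665049] -0.021593194948738598
supply [(array([220., 249., 277., 314.]), 0.94), (array([154., 153., 206., 196.]), 0.86), (array([265., 194., 317., 250.]), 0.77), (array([188.,  95., 209., 127.]), 0.66), (array([334., 347., 423., 419.]), 0.48)]
contactor [(array([352., 233., 392., 273.]), 0.83)]
stop [(array([240., 156., 269., 184.]), 0.64), (array([206., 200., 238., 227.]), 0.46)]
fence [(array([247., 151., 408., 258.]), 0.94)]
```

View pics/scene0.png

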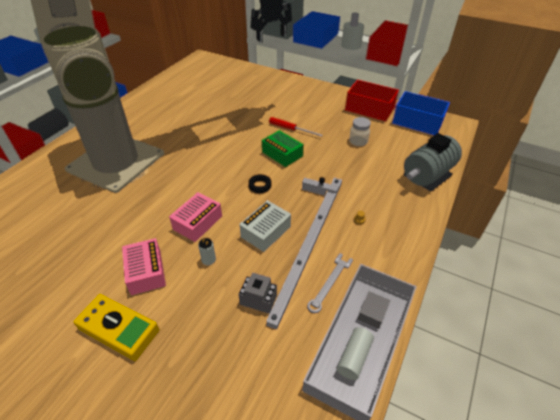

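Run:
```python
from h import *
im=cv2.imread('pics/side0.png');c=im[80:330,140:440];cv2.imwrite('pics/side0c.png',cv2.resize(c,(720,600),interpolation=cv2.INTER_CUBIC))
```

```text
(no output)
```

View pics/side0c.png

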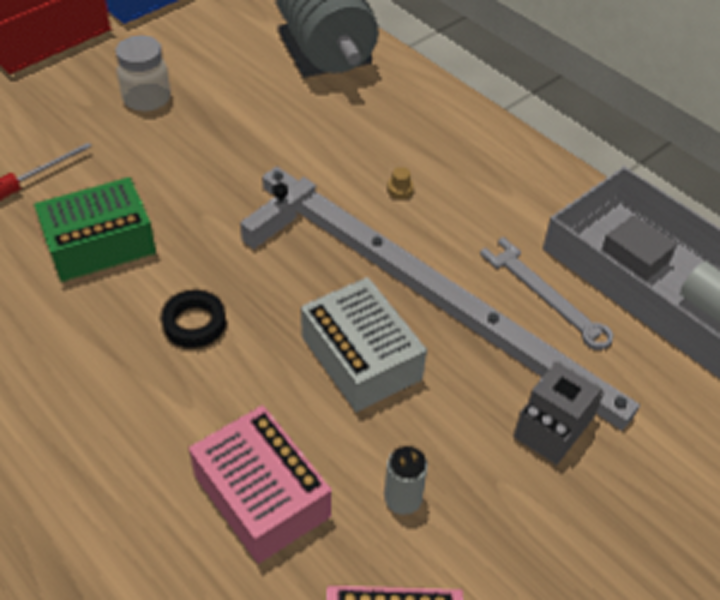

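The scene shows four supply-shaped boxes: grey at (265,226), green at (282,148) and pink at (196,216) and (143,266). The grey aluminium one is the supply, and the enlarged side crop confirms it, in front of the middle of the straightedge. The contactor is at (258,290), the stop at (322,186) at the far-left end, with the tape at (260,184) and the capacitor at (207,250) near the path.

```bash
cat >> h.py <<'E'
def sil(l,p,P,near=None):
    best=None
    for d in r.silhouettes(l,p):
        q=P[d['region']];q=q[np.isfinite(q).all(1)]
        if len(q)<5: continue
        c=np.median(q,0)
        if near is None: return q
        e=np.hypot(*(c[:2]-near))
        if best is None or e<best[0]: best=(e,q)
    return None if best is None else best[1]
def rect(q,zl,zh):
    t=q[(q[:,2]>zl)&(q[:,2]<zh)]
    lo,hi=None,None
    (c,s,a)=cv2.minAreaRect(t[:,:2].astype(np.float32));return np.round(c,1),np.round(s,1),round(a,2),len(t),np.round(np.median(t[:,2]),1)
E
python3 - <<'E'
from h import *
for n in('scene','side'):
    p=r.snapshot(n);P=cloud(p);print(n)
    for l,zl,zh,near in(('supply',46,54,None),('contactor',60,70,None),('contactor',10,70,None),('stop',24,35,None),('fence',16,24,None),('tape',5,30,None),('capacitor',20,80,None),('jar',20,80,None),('screwdriver',3,40,None),('multimeter',20,50,None)):
        try:
            nr=(560,0) if l=='supply' else None
            if l=='supply':
                for d in r.silhouettes(l,p):
                    q=P[d['region']];q=q[np.isfinite(q).all(1)];print(' sup',np.round(p['img'][d['region']].mean(0)),rect(q,zl,zh))
            else: print(l,rect(sil(l,p,P),zl,zh))
        except Exception as e: print(l,e)
    q=P.reshape(-1,3)
    print('bench z',np.nanmedian(q[(abs(q[:,0]-500)<150)&(abs(q[:,1])<300)][:,2]))
E
```

```text
scene
 sup [31. 89. 29.] (array([446.5, 278.2]), array([ 86. , 109.3]), 72.63, 519, np.float64(48.9))
 sup [101.  87. 173.] (array([ 372.2, -276.9]), array([ 79. , 114.3]), 46.96, 1336, np.float64(50.3))
 sup [ 95.  81. 165.] (array([385.8, -90.3]), array([110.4,  81. ]), 83.52, 916, np.float64(49.4))
 sup [114. 128. 129.] (array([561.6, -31.9]), array([113.2,  82.1]), 78.94, 1023, np.float64(48.9))
contactor (array([ 647.7, -216.6]), array([44.7, 50.9]), 7.7, 420, np.float64(65.2))
contactor (array([ 647.6, -216.5]), array([72.1, 51.2]), 10.02, 1032, np.float64(48.3))
stop (array([622. , 175.4]), array([102.6,  25.6]), 6.73, 201, np.float64(27.8))
fence (array([680.1, -14.4]), array([ 26. , 498.3]), 5.93, 1510, np.float64(19.5))
tape (array([460.1, 113.7]), array([66.6, 65.5]), 54.23, 277, np.float64(16.3))
capacitor (array([ 483.3, -177.5]), array([32.6, 32.9]), 72.03, 302, np.float64(58.6))
jar (array([636.7, 461.8]), array([58.9, 61.3]), 43.54, 394, np.float64(54.5))
screwdriver (array([415.2, 420.2]), array([185.9,  28.4]), 1.95, 234, np.float64(17.3))
multimeter (array([ 424.1,
[... 581 characters left out ...]
ntactor (array([ 653.4, -216.6]), array([90.9, 50.5]), 9.05, 867, np.float64(52.1))
stop (array([619.4, 175. ]), array([102.6,  22.7]), 6.34, 204, np.float64(28.2))
fence (array([676.5, -14.4]), array([ 30.7, 501.6]), 5.95, 1240, np.float64(18.5))
tape (array([453.8, 114. ]), array([64.1, 62.5]), 57.19, 370, np.float64(16.5))
capacitor (array([ 477.9, -179.4]), array([30.5, 32. ]), 75.71, 305, np.float64(60.5))
jar (array([629.2, 462.1]), array([59. , 58.7]), 14.07, 473, np.float64(56.4))
screwdriver (array([404.5, 414.8]), array([ 22.1, 166.9]), 89.93, 305, np.float64(19.8))
multimeter (array([ 420.4, -421. ]), array([158.1,  78.5]), 1.77, 3530, np.float64(35.3))
bench z -0.4231890460711156
```

>>> carry_out(
  gripper=[0.18,0.18,0.18,0.18],
  translation=[
    [-0.93,-0.89,0],
    [-0.93,-0.89,0],
    [-0.93,-0.89,0],
    [-0.93,-0.89,0],
  ],
  yaw=[0,0,0,0],
)

```text
time_s: 2.0
tcp_pos: [319.6, 389.0, 239.1]
tool_rot: [0.718, 3.057, -0.003]
wrist_force: [0.1, 0.9, 0.1]
finger_gap: 50.3
finger_force: 0.0
```

>>> carry_out(
  gripper=[0.18,0.18,0.18,0.18],
  translation=[
    [-0.93,-0.89,0],
    [-0.93,-0.89,0],
    [-0.93,-0.89,0],
    [-0.93,-0.89,0],
  ],
  yaw=[0,0,0,0],
)

```text
time_s: 2.4
tcp_pos: [372.7, 244.1, 239.6]
tool_rot: [0.72, 3.056, -0.001]
wrist_force: [0.4, 0.1, -0.8]
finger_gap: 50.1
finger_force: 0.0
```

>>> carry_out(
  gripper=[0.18,0.18,0.18,0.18],
  translation=[
    [-0.93,-0.89,0],
    [-0.93,-0.89,0],
    [-0.93,-0.89,0],
    [-0.93,-0.89,0],
  ],
  yaw=[0,0,0,0],
)

```text
time_s: 2.8
tcp_pos: [425.4, 99.0, 239.6]
tool_rot: [0.721, 3.056, -0.002]
wrist_force: [0.2, 1.0, 0.2]
finger_gap: 50.4
finger_force: 0.0
```

>>> carry_out(
  gripper=[0.18,0.18,0.18,0.18,0.18,0.18,0.18,0.18],
  translation=[
    [-0.93,-0.89,0],
    [-0.93,-0.89,0],
    [-0.93,-0.89,0],
    [-0.93,-0.89,0],
    [-0.93,-0.89,0],
    [-0.93,-0.89,0],
    [-0.93,-0.89,0],
    [-0.93,-0.89,0],
  ],
  yaw=[-0.178,-0.178,-0.178,-0.178,-0.178,-0.178,-0.178,-0.178],
)

```text
time_s: 3.6
tcp_pos: [476.7, -40.9, 239.4]
tool_rot: [-0.16, 3.137, 0.0]
wrist_force: [0.0, 0.8, -0.2]
finger_gap: 50.6
finger_force: 0.0
```

```bash
cat >> h.py <<'E'
O=np.array([665.7,-15.7]);A=np.radians(5.93);F=np.array([[np.cos(A),np.sin(A)],[-np.sin(A),np.cos(A)]])
def fr(xy): return (np.asarray(xy)-O)@F.T      # world -> fence
def wd(f): return O+np.asarray(f)@F
def tool(f,z,st,head=None):
    "shift in tool units to reach fence-frame point f at height z; heading change of tool x to head(deg) as yaw"
    M=R.from_rotvec(st['tool_rot']).as_matrix()
    d=np.append(wd(f),z)-st['tcp_pos'];h=np.degrees(np.arctan2(M[1,0],M[0,0]))
    return np.round(M.T@d/120,3),round(h,2),None if head is None else round(-((head-h+180)%360-180)/180,4)
def report(n,items=('supply','contactor','stop','fence')):
    st=r.read_state();p=r.snapshot(n);P=cloud(p,st)
    Z=dict(supply=(46,54),contactor=(59,70),stop=(25,33),fence=(16,24))
    for l in items:
        for d in r.silhouettes(l,p):
            q=P[d['region']];q=q[np.isfinite(q).all(1)];q=q[(q[:,2]>Z[l][0])&(q[:,2]<Z[l][1])]
            if len(q)<40: continue
            c,s,a=cv2.minAreaRect(q[:,:2].astype(np.float32));f=fr(q[:,:2])
            g=np.degrees(A)
            print(n,l,'fence ctr',np.round(fr(c),1),'size',np.round(s,1),'yaw rel',round((a-g+45)%90-45,2),'ext x',np.round(np.percentile(f[:,0],[1,99]),1),'y',np.round(np.percentile(f[:,1],[1,99]),1),len(q))
    return st,p,P
E
python3 - <<'E'
from h import *
st,p,P=report('wrist');cv2.imwrite('pics/w1.png',p['img'])
print(tool((-190,-5.7),18,st,185.93))
E
```

```text
wrist supply fence ctr [-288.2  -43.3] size [110.7  79.9] yaw rel -11.35 ext x [-332.5 -244.5] y [-98.4  12.6] 9757
wrist supply fence ctr [-175.8  281.1] size [107.9  51.2] yaw rel 13.98 ext x [-226.3 -135.6] y [262.6 313.3] 2214
wrist supply fence ctr [-106.9   -3.3] size [110.2  81.1] yaw rel -16.62 ext x [-155.8  -60.9] y [-58.8  53.7] 6122
wrist supply fence ctr [-319.6 -229.1] size [ 81.1 111. ] yaw rel 41.19 ext x [-364.3 -262.6] y [-269.9 -168.5] 9104
wrist contactor fence ctr [ -49.9 -197.8] size [28.6 52.6] yaw rel 5.57 ext x [-63.7 -34.9] y [-222.6 -173. ] 597
wrist stop fence ctr [-53.1 196.7] size [47.8 21.3] yaw rel -0.05 ext x [-76.8 -30.9] y [186.3 206.6] 591
wrist fence fence ctr [12.9 81. ] size [ 27.1 339.2] yaw rel 0.06 ext x [-0.1 25.3] y [-84.3 246.2] 2079
(array([-0.004, -0.002,  1.845]), np.float64(-174.18), np.float64(-0.0006))
```

View pics/w1.png

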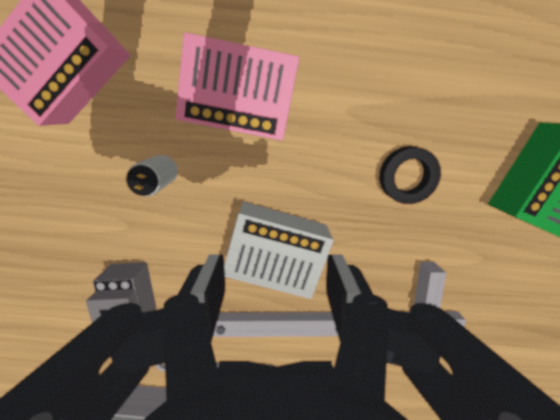

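The wrist view shows the supply at (280,250) with the fingers on either side of its front. The contactor is at (125,290), the stop at (430,285), and the straightedge runs along row 323. Its positions agree with the first measurement, and the way down at the fingers is free.

>>> carry_out(
  gripper=[0.18,0.18,0.18],
  translation=[
    [0,0,0.4],
    [0,0,0.8],
    [0,0,1.0],
  ],
  yaw=[0,0,0],
)

```text
time_s: 4.15
tcp_pos: [474.4, -41.7, 115.2]
tool_rot: [0.159, -3.133, -0.002]
wrist_force: [-1.1, 0.8, -1.1]
finger_gap: 50.7
finger_force: 0.0
```

>>> carry_out(
  gripper=[0.18,0.18,0.18,0.18,0.18],
  translation=[
    [0,0,0.3],
    [0,0,0.6],
    [0,0,0.8],
    [0,0,0.84],
    [0,0,0.84],
  ],
  yaw=[0,0,0,0,0],
)

```text
time_s: 4.65
tcp_pos: [476.1, -42.1, 18.1]
tool_rot: [0.159, -3.136, -0.001]
wrist_force: [0.6, 0.2, -0.1]
finger_gap: 50.4
finger_force: 0.0
```

>>> carry_out(
  gripper=[0.18,0.18,0.18,0.18,0.18,0.18,0.18,0.18,0.18,0.18,0.18,0.18],
  translation=[
    [-0.04,0,0],
    [-0.08,0,0],
    [-0.12,0,0],
    [-0.16,0,0],
    [-0.2,0,0],
    [-0.24,0,0],
    [-0.28,0,0],
    [-0.32,0,0],
    [-0.36,0,0],
    [-0.4,0,0],
    [-0.44,0,0],
    [-0.44,0,0],
  ],
  yaw=[0,0,0,0,0,0,0,0,0,0,0,0],
)

```text
time_s: 5.85
tcp_pos: [530.3, -36.8, 18.7]
tool_rot: [-0.159, 3.136, 0.0]
wrist_force: [0.0, 0.2, 0.7]
finger_gap: 50.8
finger_force: 0.0
```

Run:
```python
from h import *
st=r.read_state();print(fr(st['tcp_pos'][:2]),st['tcp_pos'][2],st['wrist_force'])
report('scene',('supply',));report('side',('supply',))
```

```text
[-136.8645117    -6.98194272] 18.72049848859259 [0.0122508  0.17550121 0.697038  ]
scene supply fence ctr [-81.3   3. ] size [ 80.6 110.3] yaw rel -3.27 ext x [-120.9  -41.5] y [-51.9  55.7] 1001
scene supply fence ctr [-285.4  -44. ] size [111.6  82. ] yaw rel -11.21 ext x [-330.6 -240.9] y [-100.9   10.8] 951
scene supply fence ctr [-188.   316.6] size [ 81.6 112.1] yaw rel -24.76 ext x [-233.6 -129.8] y [263.3 366.6] 475
scene supply fence ctr [-318.4 -230.1] size [ 79.1 114.2] yaw rel 40.96 ext x [-373.2 -261.5] y [-290.3 -172.5] 1334
side supply fence ctr [-190.5  315.9] size [ 81.  107.2] yaw rel -23.63 ext x [-247.8 -134.3] y [264.9 364.9] 882
side supply fence ctr [-319.4 -230.1] size [ 81.5 109.7] yaw rel 41.19 ext x [-377.4 -263.1] y [-289.6 -173.7] 2421
side supply fence ctr [-288.9  -44.9] size [110.8  80.5] yaw rel -11.75 ext x [-333.4 -244.9] y [-100.1    9.4] 1677
side supply fence ctr [-66.5 -20.9] size [43.1 63.9] yaw rel -2.54 ext x [-88.2 -45.5] y [-52.4   8.3] 297
```

>>> carry_out(
  gripper=[0.18,0.18,0.18,0.18,0.18,0.18,0.18,0.18,0.18],
  translation=[
    [-0.04,0,0],
    [-0.08,0,0],
    [-0.12,0,0],
    [-0.16,0,0],
    [-0.2,0,0],
    [-0.24,0,0],
    [-0.28,0,0],
    [-0.3,0,0],
    [-0.3,0,0],
  ],
  yaw=[0,0,0,0,0,0,0,0,0],
)

```text
time_s: 6.95
tcp_pos: [565.9, -33.2, 18.6]
tool_rot: [-0.159, 3.137, -0.0]
wrist_force: [-0.4, 0.6, -0.7]
finger_gap: 50.4
finger_force: 0.0
```

>>> carry_out(
  gripper=[0.18,0.18,0.18],
  translation=[
    [-0.01,0,0],
    [-0.02,0,0],
    [-0.02,0,0],
  ],
  yaw=[0,0,0],
)

```text
time_s: 7.25
tcp_pos: [567.6, -33.0, 18.6]
tool_rot: [-0.159, 3.137, -0.0]
wrist_force: [-3.8, 0.1, 1.9]
finger_gap: 50.6
finger_force: 1.7
```

>>> carry_out(
  gripper=[0.18,0.18,0.18],
  translation=[
    [-0.01,0,0],
    [-0.015,0,0],
    [-0.015,0,0],
  ],
  yaw=[0,0,0],
)

```text
time_s: 7.55
tcp_pos: [569.4, -32.9, 18.5]
tool_rot: [-0.159, 3.137, 0.0]
wrist_force: [-3.3, 0.0, 1.5]
finger_gap: 50.4
finger_force: 1.7
```

>>> carry_out(
  gripper=[0.18,0.18,0.18],
  translation=[
    [-0.01,0,0],
    [-0.016,0,0],
    [-0.016,0,0],
  ],
  yaw=[0,0,0],
)

```text
time_s: 7.85
tcp_pos: [571.4, -32.6, 18.4]
tool_rot: [-0.159, 3.137, 0.0]
wrist_force: [-2.2, -0.6, 0.8]
finger_gap: 50.4
finger_force: 1.3
```

>>> carry_out(
  gripper=[0.18,0.18,0.18],
  translation=[
    [-0.01,0,0],
    [-0.016,0,0],
    [-0.016,0,0],
  ],
  yaw=[0,0,0],
)

```text
time_s: 8.15
tcp_pos: [573.3, -32.4, 18.4]
tool_rot: [-0.159, 3.137, -0.0]
wrist_force: [-2.3, 0.5, 0.5]
finger_gap: 50.4
finger_force: 1.1
```

Run:
```python
from h import *
st=r.read_state();print(fr(st['tcp_pos'][:2]),st['wrist_force'])
report('scene',('supply',))
```

```text
[-93.62600991  -7.11523079] [-2.26763804  0.53806116  0.54903758]
scene supply fence ctr [-40.4   4.6] size [ 81.1 113.9] yaw rel -1.56 ext x [-79.6  -1.2] y [-49.9  58.8] 1034
scene supply fence ctr [-319.4 -228.9] size [ 78.6 114.4] yaw rel 41.18 ext x [-373.5 -260.3] y [-290.  -171.5] 1321
scene supply fence ctr [-285.6  -43.8] size [111.5  83.3] yaw rel -11.02 ext x [-330.5 -240.6] y [-101.9   11.2] 955
scene supply fence ctr [-144.9  317.4] size [42.8 84.4] yaw rel 24.06 ext x [-177.3 -127.5] y [276.4 350.3] 117
```

>>> carry_out(
  gripper=[0.18,0.18,0.18],
  translation=[
    [-0.01,0,0],
    [-0.02,0,0],
    [-0.02,0,0],
  ],
  yaw=[0,0,0],
)

```text
time_s: 8.55
tcp_pos: [575.8, -32.2, 18.5]
tool_rot: [-0.159, 3.137, -0.0]
wrist_force: [-0.6, -0.2, 0.0]
finger_gap: 50.7
finger_force: 0.8
```

>>> carry_out(
  gripper=[0.18,0.18,0.18],
  translation=[
    [-0.01,0,0],
    [-0.016,0,0],
    [-0.016,0,0],
  ],
  yaw=[0,0,0],
)

```text
time_s: 8.85
tcp_pos: [576.2, -32.2, 18.4]
tool_rot: [0.159, -3.135, 0.0]
wrist_force: [-10.8, -2.2, 7.4]
finger_gap: 50.6
finger_force: 5.2
```

>>> carry_out(
  gripper=[0.18,0.18,0.18],
  translation=[
    [-0.008,0,0],
    [-0.012,0,0],
    [-0.012,0,0],
  ],
  yaw=[0,0,0],
)

```text
time_s: 9.15
tcp_pos: [576.3, -32.3, 18.4]
tool_rot: [0.16, -3.132, 0.0]
wrist_force: [-17.9, -2.9, 13.8]
finger_gap: 50.0
finger_force: 9.5
```

Run:
```python
from h import *
st=r.read_state();print(fr(st['tcp_pos'][:2]),st['wrist_force'],st['torque'])
report('scene',('supply',))
```

```text
[-90.68074498  -7.2615012 ] [-17.94378866  -2.88161452  13.84392404] [-0.09124494  2.52337046  0.35253404]
scene supply fence ctr [-38.1   4.8] size [ 80.9 112.4] yaw rel -0.1 ext x [-76.9   1.5] y [-49.9  59.1] 1044
scene supply fence ctr [-285.7  -44.3] size [110.5  81.4] yaw rel -10.95 ext x [-328.4 -241.5] y [-100.7   10.8] 928
scene supply fence ctr [-141.6  324.2] size [36.4 68.2] yaw rel 25.32 ext x [-169.1 -124.4] y [288.  346.2] 79
scene supply fence ctr [-318.6 -229.2] size [ 78.2 113.6] yaw rel 41.12 ext x [-373.4 -260.4] y [-288.8 -172.3] 1295
```

>>> carry_out(
  gripper=[0.18,0.18,0.18,0.18,-0.15,-0.15,-0.15,-0.15,-0.15,-0.15,-0.15,-0.15,-0.15,-0.15,-0.15,-0.15,-0.15,-0.15,-0.15,-0.15],
  translation=[
    [0.1,0,0],
    [0.2,0,0],
    [0.2,0,-0.4],
    [0.2,0,-0.75],
    [0.1,-0.2,-0.75],
    [-0.1,-0.4,-0.75],
    [-0.3,-0.6,-0.75],
    [-0.406,-0.614,-0.75],
    [-0.406,-0.614,-0.75],
    [-0.406,-0.614,-0.75],
    [-0.406,-0.614,-0.75],
    [-0.406,-0.614,-0.75],
    [-0.406,-0.614,-0.75],
    [-0.406,-0.614,-0.75],
    [-0.406,-0.614,-0.75],
    [-0.406,-0.614,-0.75],
    [-0.406,-0.614,-0.4],
    [-0.406,-0.614,-0.1],
    [-0.406,-0.614,0],
    [-0.406,-0.614,0],
  ],
  yaw=[0,0,0,0,0.04,0.09,0.13,0.17,0.22,0.26,0.3,0.35,0.39,0.44,0.48,0.5,0.5,0.5,0.5,0.5],
)

```text
time_s: 11.25
tcp_pos: [633.1, -99.8, 16.1]
tool_rot: [-2.103, -2.328, 0.003]
wrist_force: [-0.2, 0.1, -0.3]
finger_gap: 36.2
finger_force: 0.0
```

Run:
```python
from h import *
st=r.read_state();print(fr(st['tcp_pos'][:2]),st['wrist_force'])
print(tool((-42,-40),18.4,st,95.93))
report('scene',('supply',))
```

```text
[-41.12078675 -80.26074286] [-0.17007249  0.05871689 -0.31208954]
(array([ 0.336, -0.008, -0.018]), np.float64(95.81), np.float64(-0.0007))
scene supply fence ctr [-286.2  -44.2] size [110.1  81.8] yaw rel -12.08 ext x [-331.  -240.8] y [-101.4   10.9] 939
scene supply fence ctr [-318.5 -229.7] size [ 78.7 112.2] yaw rel 40.98 ext x [-373. -261.] y [-289.4 -172.6] 1331
scene supply fence ctr [-19.1   5.6] size [ 43.9 112.3] yaw rel 1.01 ext x [-39.8   1.8] y [-48.2  59.5] 330
```

>>> carry_out(
  gripper=[-0.15,-0.15,-0.15,-0.15,-0.15,-0.15,-0.15,-0.15,-0.15,-0.15,-0.15,-0.15,-0.15,-0.15,-0.15,-0.15,-0.15,-0.15,-0.15,-0.15],
  translation=[
    [0.05,0,-0.01],
    [0.1,0,-0.018],
    [0.15,0,-0.018],
    [0.2,0,-0.018],
    [0.25,0,-0.018],
    [0.3,0,-0.018],
    [0.35,0,-0.018],
    [0.4,0,-0.018],
    [0.45,0,-0.018],
    [0.5,0,-0.018],
    [0.55,0,-0.018],
    [0.6,0,-0.018],
    [0.65,0,-0.018],
    [0.7,0,-0.018],
    [0.75,0,-0.018],
    [0.8,0,-0.018],
    [0.85,0,-0.018],
    [0.9,0,-0.018],
    [0.94,0,-0.018],
    [0.94,0,-0.018],
  ],
  yaw=[0,0,0,0,0,0,0,0,0,0,0,0,0,0,0,0,0,0,0,0],
)

```text
time_s: 13.35
tcp_pos: [623.0, 13.2, 20.3]
tool_rot: [-2.104, -2.331, -0.0]
wrist_force: [-0.8, -0.7, 0.1]
finger_gap: 36.3
finger_force: 0.0
```

Run:
```python
from h import *
st=r.read_state();print(fr(st['tcp_pos'][:2]),st['wrist_force'])
report('scene',('supply','stop'));report('side',('supply','stop'))
```

```text
[-39.51720589  33.15942696] [-0.75436884 -0.67816197  0.12825509]
scene supply fence ctr [-18.5  95.9] size [118.8  48.4] yaw rel -16.41 ext x [-55.    1.2] y [ 43.6 153. ] 163
scene supply fence ctr [-318.7 -229.7] size [ 78.7 113.9] yaw rel 40.96 ext x [-373.7 -260.4] y [-289.5 -171.8] 1337
scene supply fence ctr [-286.4  -45. ] size [110.2  81.3] yaw rel -12.04 ext x [-331.4 -241.4] y [-101.1    8.7] 924
scene supply fence ctr [-207.6  312.2] size [58.1 81.1] yaw rel -22.86 ext x [-249.6 -183. ] y [272.3 347.7] 191
scene stop fence ctr [ -6.5 195.2] size [68.  24.2] yaw rel -1.98 ext x [-39.8  26.6] y [183.5 204.2] 118
side supply fence ctr [-191.1  317.5] size [ 85.4 110.3] yaw rel -23.0 ext x [-250.  -133.9] y [265.3 361.3] 881
side supply fence ctr [-319.9 -230.2] size [ 81.3 110.2] yaw rel 41.62 ext x [-377.4 -263.3] y [-289.7 -172.3] 2439
side supply fence ctr [-288.7  -44.7] size [112.7  80.7] yaw rel -11.04 ext x [-333.8 -247.3] y [-101.2   11.5] 1672
side supply fence ctr [-41.4 105.4] size [82.1 97.5] yaw rel 0.43 ext x [-81.3  -1.8] y [ 66.5 153. ] 592
side stop fence ctr [-26.8 195.2] size [103.2  23.4] yaw rel -0.56 ext x [-78.  23.] y [183.8 205.3] 203
```

>>> carry_out(
  gripper=[-0.15,-0.15,-0.15,-0.15,-0.15,-0.15,-0.15],
  translation=[
    [0.04,0,0],
    [0.08,0,0],
    [0.12,0,0],
    [0.16,0,0],
    [0.2,0,0],
    [0.23,0,0],
    [0.23,0,0],
  ],
  yaw=[0,0,0,0,0,0,0],
)

```text
time_s: 14.35
tcp_pos: [620.5, 40.3, 20.7]
tool_rot: [-2.105, -2.332, -0.001]
wrist_force: [0.9, -0.6, 0.8]
finger_gap: 36.5
finger_force: 0.0
```

>>> carry_out(
  gripper=[-0.15,-0.15,-0.15],
  translation=[
    [0.01,0,0],
    [0.016,0,0],
    [0.016,0,0],
  ],
  yaw=[0,0,0],
)

```text
time_s: 14.65
tcp_pos: [620.5, 41.1, 20.8]
tool_rot: [2.106, 2.331, 0.0]
wrist_force: [0.4, -2.2, 0.2]
finger_gap: 36.4
finger_force: 1.1
```

>>> carry_out(
  gripper=[-0.15,-0.15,-0.15],
  translation=[
    [0.01,0,0],
    [0.016,0,0],
    [0.016,0,0],
  ],
  yaw=[0,0,0],
)

```text
time_s: 14.95
tcp_pos: [620.3, 43.1, 20.8]
tool_rot: [2.106, 2.331, 0.0]
wrist_force: [-0.5, -4.5, 1.1]
finger_gap: 36.4
finger_force: 1.8
```

>>> carry_out(
  gripper=[-0.15,-0.15,-0.15],
  translation=[
    [0.01,0,0],
    [0.014,0,0],
    [0.014,0,0],
  ],
  yaw=[0,0,0],
)

```text
time_s: 15.25
tcp_pos: [620.2, 44.8, 20.8]
tool_rot: [2.106, 2.331, 0.0]
wrist_force: [0.1, -5.0, 1.9]
finger_gap: 36.2
finger_force: 2.3
```

>>> carry_out(
  gripper=[-0.15,-0.15,-0.15],
  translation=[
    [0.008,0,0],
    [0.012,0,0],
    [0.012,0,0],
  ],
  yaw=[0,0,0],
)

```text
time_s: 15.55
tcp_pos: [620.4, 44.9, 20.9]
tool_rot: [2.105, 2.33, -0.001]
wrist_force: [0.9, -11.7, 1.1]
finger_gap: 36.5
finger_force: 5.3
```

>>> carry_out(
  gripper=[-0.15,-0.15,-0.15],
  translation=[
    [0.008,0,0],
    [0.01,0,0],
    [0.01,0,0],
  ],
  yaw=[0,0,0],
)

```text
time_s: 15.85
tcp_pos: [620.5, 45.0, 20.9]
tool_rot: [2.104, 2.328, -0.003]
wrist_force: [1.9, -14.7, 0.2]
finger_gap: 36.2
finger_force: 7.8
```

>>> carry_out(
  gripper=[-0.15,-0.15,-0.15,-0.15,0.18,0.18,0.18,0.18,0.18,0.18,0.18,0.18,0.18,0.18,0.18,0.18,0.18,0.18,0.18,0.18],
  translation=[
    [-0.1,0,0],
    [-0.2,0,0],
    [-0.2,0,-0.4],
    [-0.2,0,-0.75],
    [-0.2,-0.2,-0.75],
    [0,-0.5,-0.75],
    [0.3,-0.6,-0.75],
    [0.55,-0.6,-0.75],
    [0.55,-0.6,-0.75],
    [0.55,-0.6,-0.75],
    [0.55,-0.6,-0.75],
    [0.55,-0.6,-0.75],
    [0.55,-0.6,-0.75],
    [0.55,-0.6,-0.75],
    [0.55,-0.6,-0.75],
    [0.55,-0.6,-0.75],
    [0.55,-0.6,-0.4],
    [0.55,-0.6,-0.1],
    [0.55,-0.6,0.02],
    [0.55,-0.6,0.02],
  ],
  yaw=[0,0,0,0,-0.04,-0.09,-0.13,-0.17,-0.22,-0.26,-0.3,-0.35,-0.39,-0.44,-0.48,-0.5,-0.5,-0.5,-0.5,-0.5],
)

```text
time_s: 17.85
tcp_pos: [538.9, 105.6, 15.6]
tool_rot: [0.159, -3.132, -0.0]
wrist_force: [-0.7, 0.4, 0.8]
finger_gap: 50.3
finger_force: 0.0
```

Run:
```python
from h import *
st=r.read_state();print(fr(st['tcp_pos'][:2]),st['wrist_force'])
print(tool((-93,131),18.4,st,185.93))
s,p,P=report('scene',('supply','stop','contactor'));report('side',('supply','stop'))
c=p['img'][150:300,220:360];cv2.imwrite('pics/s2.png',cv2.resize(c,(560,600),interpolation=cv2.INTER_CUBIC))
```

```text
[-113.54842693  133.78515175] [-0.66506578  0.39081465  0.79854523]
(array([-0.171, -0.023, -0.024]), np.float64(-174.2), np.float64(-0.0007))
scene supply fence ctr [-37.6 130. ] size [ 80.8 113.2] yaw rel 0.78 ext x [-77.    1.5] y [ 75.5 183.5] 810
scene supply fence ctr [-286.7  -43.6] size [111.8  83.1] yaw rel -11.57 ext x [-331.8 -241.1] y [-101.1   10. ] 948
scene supply fence ctr [-318.4 -230.6] size [ 79.4 113.3] yaw rel 41.15 ext x [-372.7 -260.9] y [-290.7 -173.6] 1317
scene stop fence ctr [ 15.1 194.6] size [24. 20.] yaw rel 6.59 ext x [ 2.9 27.1] y [183.9 203.5] 40
scene contactor fence ctr [ -39.1 -197.4] size [44.5 51. ] yaw rel 3.02 ext x [-60.3 -16.9] y [-223.3 -172.9] 429
side supply fence ctr [-40.2 128.4] size [ 80.3 109.4] yaw rel -0.4 ext x [-77.6  -1.2] y [ 75.3 175.9] 578
side supply fence ctr [-320.4 -230.4] size [ 80.4 109.8] yaw rel 41.73 ext x [-377.6 -262.9] y [-289.7 -175. ] 2388
side supply fence ctr [-190.8  317.1] size [ 83.8 108.7] yaw rel -23.73 ext x [-248.9 -133.4] y [266.1 364.6] 888
```

View pics/s2.png

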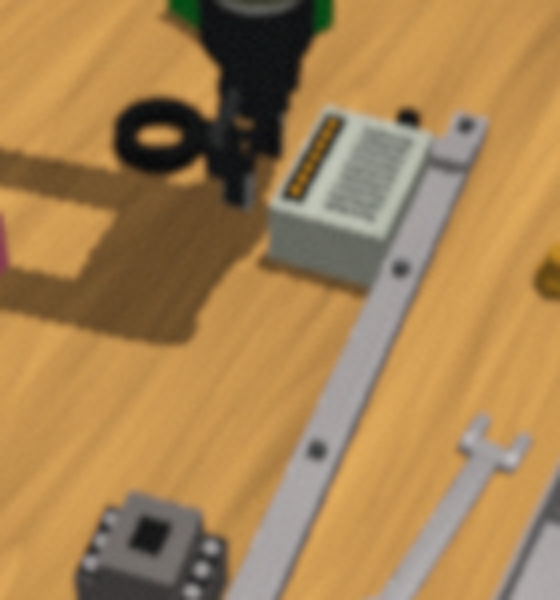

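The crop shows the supply in the corner (345,190), flush with the straightedge and with the stop knob (407,118) just beyond it. Next is a light seating press from the front.

>>> carry_out(
  gripper=[0.18,0.18,0.18,0.18,0.18],
  translation=[
    [-0.05,-0.02,-0.02],
    [-0.1,-0.02,-0.02],
    [-0.15,-0.02,-0.02],
    [-0.17,-0.02,-0.02],
    [-0.17,-0.02,-0.02],
  ],
  yaw=[0,0,0,0,0],
)

```text
time_s: 18.7
tcp_pos: [561.6, 105.6, 20.3]
tool_rot: [0.159, -3.135, 0.0]
wrist_force: [-4.7, 0.4, 2.6]
finger_gap: 50.3
finger_force: 1.8
```

>>> carry_out(
  gripper=[0.18,0.18,0.18],
  translation=[
    [-0.01,0,0],
    [-0.016,0,0],
    [-0.016,0,0],
  ],
  yaw=[0,0,0],
)

```text
time_s: 19.0
tcp_pos: [561.6, 105.7, 20.0]
tool_rot: [0.16, -3.132, 0.0]
wrist_force: [-13.6, -2.4, 10.2]
finger_gap: 50.5
finger_force: 6.8
```

>>> carry_out(
  gripper=[0.18,0.18,0.18],
  translation=[
    [-0.008,0,0],
    [-0.012,0,0],
    [-0.012,0,0],
  ],
  yaw=[0,0,0],
)

```text
time_s: 19.3
tcp_pos: [561.6, 105.8, 19.7]
tool_rot: [0.16, -3.129, 0.001]
wrist_force: [-19.8, -2.4, 14.3]
finger_gap: 50.6
finger_force: 10.1
```

>>> carry_out(
  gripper=[0.18,0.18,0.18,0.18,-0.62,-0.62,-0.62],
  translation=[
    [0.08,0,0],
    [0.15,0,0],
    [0.15,0,-0.4],
    [0.15,0,-0.75],
    [0.15,-0.4,-0.75],
    [0.15,-0.8,-0.75],
    [0.15,-1,-0.75],
  ],
  yaw=[0,0,0,0,0,0,0],
)

```text
time_s: 20.0
tcp_pos: [560.2, -18.3, 111.6]
tool_rot: [-0.158, 3.135, -0.002]
wrist_force: [0.7, -0.3, 0.0]
finger_gap: 16.2
finger_force: 0.0
```

>>> carry_out(
  gripper=[-0.62,-0.62,-0.62],
  translation=[
    [0,-0.4,0],
    [0,-0.8,0],
    [0,-1,0],
  ],
  yaw=[0,0,0],
)

```text
time_s: 20.3
tcp_pos: [571.8, -138.4, 111.0]
tool_rot: [-0.156, 3.136, -0.002]
wrist_force: [0.3, 0.3, 0.1]
finger_gap: 16.0
finger_force: 0.0
```

>>> carry_out(
  gripper=[-0.62,-0.62,-0.62,-0.62],
  translation=[
    [0,-0.4,0],
    [0,-0.7,0],
    [0,-0.75,0],
    [0,-0.75,0],
  ],
  yaw=[0,0,0,0],
)

```text
time_s: 20.7
tcp_pos: [580.6, -225.4, 110.5]
tool_rot: [-0.155, 3.137, -0.0]
wrist_force: [0.3, 0.3, 0.3]
finger_gap: 16.2
finger_force: 0.0
```

Run:
```python
from h import *
st=r.read_state();print(fr(st['tcp_pos'][:2]),st['tcp_pos'][2],st['finger_gap'])
print(tool((-102,-198),18.4,st,185.93))
s,p,P=report('scene',('supply','contactor'));report('wrist',('supply','stop','contactor'))
```

```text
[-106.28931036 -199.79995324] 110.50961488984193 16.248246041063165
(array([-0.035,  0.015,  0.768]), np.float64(-174.33), np.float64(-0.0014))
scene supply fence ctr [-38.  127.6] size [ 80.2 110.6] yaw rel 1.03 ext x [-76.5   1.2] y [ 74.5 180.5] 793
scene supply fence ctr [-188.5  316.5] size [ 82.8 112.5] yaw rel -22.91 ext x [-245.5 -129.9] y [263.  365.1] 534
scene supply fence ctr [-289.4  -59.8] size [78.7 82.4] yaw rel -11.19 ext x [-332.3 -254.4] y [-102.   -18.1] 519
scene supply fence ctr [-318.9 -229.8] size [ 79.4 114.7] yaw rel 40.98 ext x [-373.  -260.6] y [-289.6 -171.7] 1339
scene contactor fence ctr [ -38.9 -196.8] size [44.2 52.3] yaw rel 3.77 ext x [-60.4 -16.6] y [-222.9 -172. ] 440
wrist contactor fence ctr [ -40.7 -197.5] size [44.5 36.3] yaw rel 3.77 ext x [-62.8 -19.3] y [-213.4 -179.5] 2318
```

>>> carry_out(
  gripper=[-0.62,-0.62,-0.62,-0.62,-0.62,-0.62,-0.62,-0.62],
  translation=[
    [0,0.01,0.35],
    [0,0.015,0.7],
    [0,0.015,0.77],
    [-0.04,0.015,0.77],
    [-0.08,0.015,0.77],
    [-0.12,0.015,0.77],
    [-0.16,0.015,0.77],
    [-0.16,0.015,0.77],
  ],
  yaw=[0,0,0,0,0,0,0,0],
)

```text
time_s: 21.85
tcp_pos: [601.4, -220.8, 19.9]
tool_rot: [-0.16, 3.135, -0.002]
wrist_force: [0.4, 0.6, 0.4]
finger_gap: 16.2
finger_force: 0.0
```

>>> carry_out(
  gripper=[-0.62,-0.62,-0.62],
  translation=[
    [-0.01,0,0],
    [-0.02,0,0],
    [-0.02,0,0],
  ],
  yaw=[0,0,0],
)

```text
time_s: 22.15
tcp_pos: [602.0, -220.3, 18.2]
tool_rot: [0.159, -3.137, -0.0]
wrist_force: [-1.6, 0.2, 0.5]
finger_gap: 16.2
finger_force: 0.5
```

>>> carry_out(
  gripper=[-0.62,-0.62,-0.62],
  translation=[
    [-0.01,0,0],
    [-0.016,0,0],
    [-0.016,0,0],
  ],
  yaw=[0,0,0],
)

```text
time_s: 22.45
tcp_pos: [603.8, -219.9, 18.1]
tool_rot: [0.159, -3.137, -0.0]
wrist_force: [-3.9, -0.1, 1.9]
finger_gap: 16.0
finger_force: 1.7
```

>>> carry_out(
  gripper=[-0.62,-0.62,-0.62],
  translation=[
    [-0.01,0,0],
    [-0.014,0,0],
    [-0.014,0,0],
  ],
  yaw=[0,0,0],
)

```text
time_s: 22.75
tcp_pos: [604.3, -219.8, 18.0]
tool_rot: [0.159, -3.134, -0.001]
wrist_force: [-10.8, 1.1, 7.1]
finger_gap: 15.8
finger_force: 5.2
```

>>> carry_out(
  gripper=[-0.62,-0.62,-0.62],
  translation=[
    [-0.008,0,0],
    [-0.012,0,0],
    [-0.012,0,0],
  ],
  yaw=[0,0,0],
)

```text
time_s: 23.05
tcp_pos: [604.4, -219.7, 18.0]
tool_rot: [0.159, -3.132, -0.002]
wrist_force: [-18.6, 0.8, 13.0]
finger_gap: 16.0
finger_force: 9.1
```

Run:
```python
from h import *
st=r.read_state();print(fr(st['tcp_pos'][:2]),st['wrist_force'])
s,p,P=report('scene',('contactor',))
```

```text
[ -82.08000353 -196.59613428] [-18.5579742    0.82004229  13.04693472]
scene contactor fence ctr [ -34.  -197.9] size [44.8 52.7] yaw rel 0.82 ext x [-55.5 -11.9] y [-223.4 -174.2] 439
```

>>> carry_out(
  gripper=[-0.62,-0.62,-0.62,-0.62,-0.29,-0.29,-0.29,-0.29,-0.29,-0.29,-0.29,-0.29,-0.29,-0.29,-0.29,-0.29,-0.29,-0.29,-0.29,-0.29],
  translation=[
    [0.1,0,0],
    [0.2,0,0],
    [0.2,0,-0.4],
    [0.2,0,-0.75],
    [0.1,-0.2,-0.75],
    [-0.1,-0.4,-0.75],
    [-0.3,-0.5,-0.75],
    [-0.34,-0.5,-0.75],
    [-0.34,-0.5,-0.75],
    [-0.34,-0.5,-0.75],
    [-0.34,-0.5,-0.75],
    [-0.34,-0.5,-0.75],
    [-0.34,-0.5,-0.75],
    [-0.34,-0.5,-0.75],
    [-0.34,-0.5,-0.75],
    [-0.34,-0.5,-0.75],
    [-0.34,-0.5,-0.4],
    [-0.34,-0.5,-0.1],
    [-0.34,-0.5,-0.02],
    [-0.34,-0.5,-0.02],
  ],
  yaw=[0,0,0,0,0.04,0.09,0.13,0.17,0.22,0.26,0.3,0.35,0.39,0.44,0.48,0.5,0.5,0.5,0.5,0.5],
)

```text
time_s: 25.15
tcp_pos: [652.3, -274.4, 18.1]
tool_rot: [-2.103, -2.328, 0.002]
wrist_force: [-0.1, -0.1, 0.5]
finger_gap: 30.1
finger_force: 0.0
```

Run:
```python
from h import *
st=r.read_state();print(fr(st['tcp_pos'][:2]),st['tcp_pos'],st['wrist_force'],st['finger_gap'])
print(tool((-39,-160),18.4,st,95.93))
report('scene',('contactor',));report('side',('contactor',))
```

```text
[ -40.08763261 -255.90616962] [ 652.26540509 -274.37836708   18.11032596] [-0.0738604  -0.0728754   0.54324081] 30.06793665447139
(array([ 0.799,  0.007, -0.   ]), np.float64(95.81), np.float64(-0.0007))
scene contactor fence ctr [ -17.7 -190.5] size [19.5 42.7] yaw rel 23.78 ext x [-33.2 -11.6] y [-211.4 -174.3] 125
side contactor fence ctr [ -35.5 -199.7] size [46.  50.7] yaw rel 0.69 ext x [-57.9 -14. ] y [-224.6 -174.6] 393
```

>>> carry_out(
  gripper=[-0.29,-0.29,-0.29,-0.29,-0.29,-0.29,-0.29,-0.29,-0.29,-0.29,-0.29,-0.29,-0.29,-0.29,-0.29,-0.29,-0.29,-0.29,-0.29,-0.29],
  translation=[
    [0.05,0,0],
    [0.1,0,0],
    [0.15,0,0],
    [0.2,0,0],
    [0.25,0,0],
    [0.3,0,0],
    [0.35,0,0],
    [0.4,0,0],
    [0.45,0,0],
    [0.5,0,0],
    [0.55,0,0],
    [0.6,0,0],
    [0.65,0,0],
    [0.7,0,0],
    [0.75,0,0],
    [0.8,0,0],
    [0.85,0,0],
    [0.9,0,0],
    [0.95,0,0],
    [1.0,0,0],
  ],
  yaw=[0,0,0,0,0,0,0,0,0,0,0,0,0,0,0,0,0,0,0,0],
)

```text
time_s: 27.35
tcp_pos: [641.7, -155.5, 20.8]
tool_rot: [2.106, 2.331, -0.0]
wrist_force: [-0.4, -3.1, 1.5]
finger_gap: 30.5
finger_force: 0.5
```

Run:
```python
from h import *
st=r.read_state();print(fr(st['tcp_pos'][:2]),st['tcp_pos'][2],st['wrist_force'])
report('scene',('contactor',));report('side',('contactor','supply'))
```

```text
[ -38.35815185 -136.59505865] 20.795571105127323 [-0.44556023 -3.10550449  1.4965072 ]
side contactor fence ctr [-55.1 -93.4] size [85.8 37.1] yaw rel 28.52 ext x [-58.9 -15.3] y [-110.9  -73.1] 210
side supply fence ctr [-289.   -44.4] size [111.1  80. ] yaw rel -11.33 ext x [-333.4 -245.4] y [-100.4   10.3] 1665
side supply fence ctr [-191.2  316.6] size [ 84.3 109.9] yaw rel -23.6 ext x [-248.9 -132.3] y [266.1 365.2] 902
side supply fence ctr [-319.7 -230. ] size [ 81.7 110.2] yaw rel 41.17 ext x [-377.2 -263. ] y [-289.6 -175.3] 2405
```

>>> carry_out(
  gripper=[-0.29,-0.29,-0.29,-0.29,-0.29,-0.29,-0.29,-0.29,-0.29,-0.29,-0.29,-0.29,-0.29,-0.29,-0.29,-0.29,-0.29,-0.29,-0.29,-0.29],
  translation=[
    [0.05,0,0.01],
    [0.1,0,0.01],
    [0.15,0,0.01],
    [0.2,0,0.01],
    [0.25,0,0.01],
    [0.3,0,0.01],
    [0.35,0,0.01],
    [0.4,0,0.01],
    [0.45,0,0.01],
    [0.5,0,0.01],
    [0.55,0,0.01],
    [0.6,0,0.01],
    [0.65,0,0.01],
    [0.7,0,0.01],
    [0.75,0,0.01],
    [0.8,0,0.01],
    [0.85,0,0.01],
    [0.9,0,0.01],
    [0.95,0,0.01],
    [1.0,0,0.01],
  ],
  yaw=[0,0,0,0,0,0,0,0,0,0,0,0,0,0,0,0,0,0,0,0],
)

```text
time_s: 29.6
tcp_pos: [629.4, -36.0, 19.4]
tool_rot: [-2.106, -2.331, 0.0]
wrist_force: [-0.7, -3.7, 0.8]
finger_gap: 30.6
finger_force: 0.4
```

>>> carry_out(
  gripper=[-0.29,-0.29,-0.29,-0.29,-0.29,-0.29,-0.29],
  translation=[
    [0.04,0,0],
    [0.08,0,0],
    [0.12,0,0],
    [0.16,0,0],
    [0.2,0,0],
    [0.22,0,0],
    [0.22,0,0],
  ],
  yaw=[0,0,0,0,0,0,0],
)

```text
time_s: 30.3
tcp_pos: [626.7, -9.6, 19.3]
tool_rot: [-2.105, -2.331, -0.0]
wrist_force: [-0.1, -1.3, 0.3]
finger_gap: 30.4
finger_force: 0.0
```

Run:
```python
from h import *
st=r.read_state();print(fr(st['tcp_pos'][:2]),st['tcp_pos'][2],st['wrist_force'])
report('side',('contactor','supply'))
```

```text
[-38.11440106  10.12789839] 19.313907643402544 [-0.13981191 -1.32086323  0.26572776]
side contactor fence ctr [-60.1  49. ] size [95.6 30.5] yaw rel 43.26 ext x [-60.4 -19.9] y [44.5 72.4] 106
side supply fence ctr [-289.2  -44.6] size [111.3  79.6] yaw rel -11.47 ext x [-333.9 -247.7] y [-100.6   10. ] 1658
side supply fence ctr [-41.4 130.4] size [ 81.6 111.5] yaw rel -0.66 ext x [-80.3  -1.8] y [ 77.7 184. ] 865
side supply fence ctr [-191.2  316.1] size [ 82.2 108.8] yaw rel -23.69 ext x [-250.3 -135.6] y [265.8 362.5] 874
side supply fence ctr [-319.5 -229.9] size [ 82.2 110.3] yaw rel 40.99 ext x [-377.2 -262.9] y [-289.9 -173.5] 2433
```

About 5 mm to go.

>>> carry_out(
  gripper=[-0.29,-0.29,-0.29],
  translation=[
    [0.01,0,0],
    [0.02,0,0],
    [0.02,0,0],
  ],
  yaw=[0,0,0],
)

```text
time_s: 30.75
tcp_pos: [626.7, -7.9, 19.6]
tool_rot: [2.106, 2.331, 0.0]
wrist_force: [0.1, -3.4, 1.1]
finger_gap: 30.3
finger_force: 0.3
```

>>> carry_out(
  gripper=[-0.29,-0.29,-0.29],
  translation=[
    [0.01,0,0],
    [0.016,0,0],
    [0.016,0,0],
  ],
  yaw=[0,0,0],
)

```text
time_s: 31.05
tcp_pos: [626.6, -6.8, 19.6]
tool_rot: [2.106, 2.33, -0.001]
wrist_force: [0.1, -7.0, 1.3]
finger_gap: 30.3
finger_force: 0.2
```

>>> carry_out(
  gripper=[-0.29,-0.29,-0.29],
  translation=[
    [0.008,0,0],
    [0.012,0,0],
    [0.012,0,0],
  ],
  yaw=[0,0,0],
)

```text
time_s: 31.35
tcp_pos: [626.4, -6.6, 19.7]
tool_rot: [2.106, 2.329, -0.003]
wrist_force: [-0.9, -13.5, 1.0]
finger_gap: 30.6
finger_force: 0.4
```

>>> carry_out(
  gripper=[-0.29,-0.29,-0.29],
  translation=[
    [0.008,0,0],
    [0.012,0,0],
    [0.012,0,0],
  ],
  yaw=[0,0,0],
)

```text
time_s: 31.65
tcp_pos: [626.3, -6.4, 19.8]
tool_rot: [2.106, 2.327, -0.004]
wrist_force: [-1.2, -17.6, 3.5]
finger_gap: 29.9
finger_force: 0.6
```

Run:
```python
from h import *
st=r.read_state();print(fr(st['tcp_pos'][:2]),st['tcp_pos'][2],st['wrist_force'],st['torque'])
p=r.snapshot('side');c=p['img'][150:290,230:380];c=cv2.resize(c,(600,560),interpolation=cv2.INTER_CUBIC);cv2.imwrite('pics/s3.png',c)
```

```text
[-38.1998678   13.27917776] 19.827209687728928 [ -1.19914729 -17.59051555   3.45007169] [-2.3242645   0.12538762 -0.35015548]
```

View pics/s3.png

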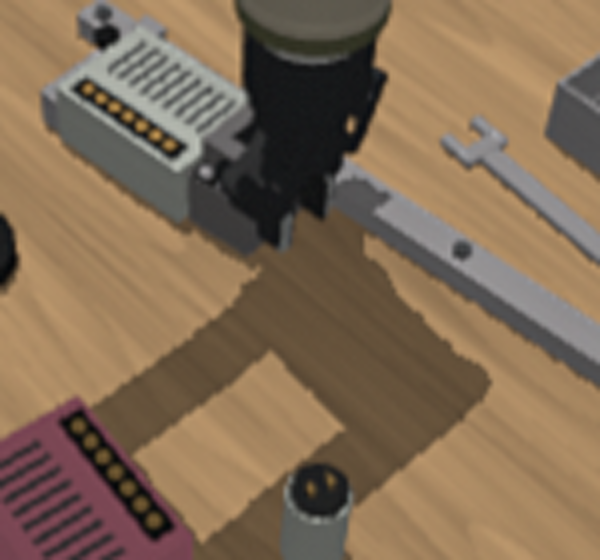

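>>> carry_out(
  gripper=[-0.29,-0.29,-0.29,-0.29,-0.62,-0.62,-0.62,-0.62,-0.62,-0.62,-0.62,-0.62,-0.62,-0.62,-0.62,-0.62,-0.62],
  translation=[
    [-0.1,0,0],
    [-0.2,0,0],
    [-0.2,0,-0.4],
    [-0.2,0,-0.8],
    [-0.2,0.2,-1],
    [0,0.5,-1],
    [0.3,0.6,-1],
    [0.3,0.6,-1],
    [0.3,0.6,-1],
    [0.3,0.6,-1],
    [0.3,0.6,-1],
    [0.3,0.6,-1],
    [0.3,0.6,-1],
    [0.3,0.6,-1],
    [0.3,0.6,-1],
    [0.3,0.6,-1],
    [0.3,0.6,-1],
  ],
  yaw=[0,0,0,0,-0.04,-0.09,-0.13,-0.17,-0.22,-0.26,-0.3,-0.35,-0.39,-0.44,-0.48,-0.5,-0.5],
)

```text
time_s: 33.4
tcp_pos: [694.0, 40.1, 139.2]
tool_rot: [0.161, -3.137, -0.001]
wrist_force: [0.5, -0.1, -0.3]
finger_gap: 15.9
finger_force: 0.0
```

>>> carry_out(
  gripper=[-0.62,-0.62,-0.62,-0.62],
  translation=[
    [0,0.2,-0.4],
    [0,0.2,-0.8],
    [0,0.2,-0.8],
    [0,0.2,-0.8],
  ],
  yaw=[0,0,0,0],
)

```text
time_s: 33.8
tcp_pos: [693.1, 64.1, 238.5]
tool_rot: [-0.157, 3.132, 0.0]
wrist_force: [0.2, 1.2, -0.8]
finger_gap: 16.3
finger_force: 0.0
```

Run:
```python
from h import *
st,p,P=report('wrist');cv2.imwrite('pics/w2.png',p['img'])
report('scene',('supply','contactor'))
print(fr(st['tcp_pos'][:2]),st['tcp_pos'],tool((-103,51),18.4,st,185.93))
```

```text
wrist supply fence ctr [-39.9 132. ] size [ 79.8 109.4] yaw rel -0.01 ext x [-78.7  -1.2] y [ 78.4 185.1] 9214
wrist supply fence ctr [-130.7  318.8] size [13.7 37.4] yaw rel -0.04 ext x [-137.4 -124.5] y [302.  337.1] 416
wrist contactor fence ctr [-36.5  50.2] size [44.2 50.2] yaw rel 1.22 ext x [-58.4 -15. ] y [25.8 74.7] 2553
wrist stop fence ctr [-25.4 196.6] size [102.3  20.9] yaw rel -0.21 ext x [-75.5  24.4] y [186.3 206.4] 1178
wrist fence fence ctr [12.7  5.3] size [ 26.2 493.1] yaw rel 0.23 ext x [ 0.3 25.1] y [-232.1  246.5] 8364
scene supply fence ctr [-187.7  315.8] size [ 82.3 111.6] yaw rel -24.3 ext x [-245.9 -130.7] y [264.2 362.1] 516
scene supply fence ctr [-38.  131.6] size [ 80.1 113.8] yaw rel 0.22 ext x [-76.6   1.7] y [ 77.4 183.8] 724
scene supply fence ctr [-286.5  -43.8] size [110.8  82.4] yaw rel -11.2 ext x [-331.4 -242.1] y [-101.4   10.6] 929
scene supply fence ctr [-318.9 -229.4] size [ 78.8 113.5] yaw rel 41.08 ext x [-372.9 -261.2] y [-289.7 -171.3] 1328
scene contactor fence ctr [-34.7  48.4] size [44.5 51.4] yaw rel 0.4 ext x [-56.1 -12.6] y [22.8 73.4] 263
[35.52126389 76.58678981] [693.11874694  64.14678377 238.54912947] (array([ 1.163, -0.217,  1.828]), np.float64(-174.27), np.float64(-0.0011))
```

View pics/w2.png

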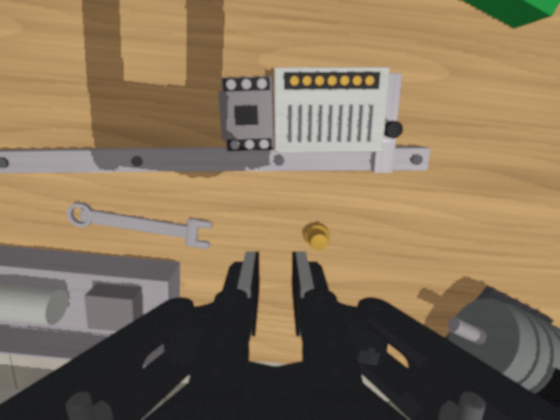

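The wrist view shows the supply (330,110) square in the corner between the straightedge (row 160) and the stop (390,130). The contactor (246,113) is beside it with a hairline at column 273. The contactor reads about 1° turned, so it gets a press on its back, then on its side again.

>>> carry_out(
  gripper=[-0.62,-0.62,-0.62,-0.62,-0.62],
  translation=[
    [0.4,-0.1,0],
    [0.8,-0.2,0],
    [1.0,-0.23,0.3],
    [1.0,-0.23,0.8],
    [1.0,-0.23,0.8],
  ],
  yaw=[0,0,0,0,0],
)

```text
time_s: 34.7
tcp_pos: [570.5, 24.2, 133.4]
tool_rot: [0.158, -3.128, -0.001]
wrist_force: [-0.6, -0.6, -0.5]
finger_gap: 16.1
finger_force: 0.0
```

>>> carry_out(
  gripper=[-0.62,-0.62,-0.62,-0.62,-0.62,-0.62],
  translation=[
    [0.15,-0.01,0],
    [0.17,-0.01,0.4],
    [0.17,-0.01,0.8],
    [0.17,-0.01,1.0],
    [0.17,-0.01,1.0],
    [0.17,-0.01,1.0],
  ],
  yaw=[0,0,0,0,0,0],
)

```text
time_s: 35.3
tcp_pos: [555.9, 21.1, 20.7]
tool_rot: [-0.159, 3.137, 0.0]
wrist_force: [0.4, 0.1, 1.3]
finger_gap: 16.2
finger_force: 0.0
```

Run:
```python
from h import *
st=r.read_state()
print(fr(st['tcp_pos'][:2]),st['tcp_pos'],tool((-83,48),18.4,st,186.1))
```

```text
[-105.39342095   47.95701792] [555.91595406  21.11184598  20.66087512] (array([-0.187,  0.001,  0.019]), np.float64(-174.18), np.float64(-0.0016))
```

>>> carry_out(
  gripper=[-0.62,-0.62,-0.62,-0.62,-0.62],
  translation=[
    [-0.05,0,0.01],
    [-0.1,0,0.02],
    [-0.15,0,0.02],
    [-0.18,0,0.02],
    [-0.18,0,0.02],
  ],
  yaw=[0,0,0,0,0],
)

```text
time_s: 35.8
tcp_pos: [577.2, 23.3, 17.5]
tool_rot: [-0.159, 3.137, -0.0]
wrist_force: [-0.2, -0.0, 0.1]
finger_gap: 16.2
finger_force: 0.0
```

>>> carry_out(
  gripper=[-0.62,-0.62,-0.62],
  translation=[
    [-0.01,0,0],
    [-0.016,0,0],
    [-0.016,0,0],
  ],
  yaw=[0,0,0],
)

```text
time_s: 36.1
tcp_pos: [577.9, 23.3, 17.0]
tool_rot: [0.159, -3.137, 0.0]
wrist_force: [-3.0, -0.2, 3.6]
finger_gap: 15.7
finger_force: 1.9
```

>>> carry_out(
  gripper=[-0.62,-0.62,-0.62],
  translation=[
    [-0.008,0,0],
    [-0.014,0,0],
    [-0.014,0,0],
  ],
  yaw=[0,0,0],
)

```text
time_s: 36.4
tcp_pos: [578.0, 23.4, 16.8]
tool_rot: [0.159, -3.133, 0.0]
wrist_force: [-12.7, -1.8, 9.8]
finger_gap: 16.0
finger_force: 6.8
```

>>> carry_out(
  gripper=[-0.62,-0.62,-0.62],
  translation=[
    [-0.008,0,0],
    [-0.012,0,0],
    [-0.012,0,0],
  ],
  yaw=[0,0,0],
)

```text
time_s: 36.7
tcp_pos: [578.0, 23.5, 16.7]
tool_rot: [0.16, -3.13, -0.0]
wrist_force: [-19.8, -3.0, 17.2]
finger_gap: 16.3
finger_force: 11.0
```

>>> carry_out(
  gripper=[-0.62,-0.62,-0.62,-0.62,-0.29,-0.29,-0.29,-0.29,-0.29,-0.29,-0.29,-0.29,-0.29,-0.29,-0.29,-0.29,-0.29,-0.29,-0.29,-0.29],
  translation=[
    [0.1,0,0],
    [0.2,0,0],
    [0.2,0,-0.4],
    [0.2,0,-0.75],
    [0.1,-0.2,-0.75],
    [-0.1,-0.4,-0.75],
    [-0.3,-0.48,-0.75],
    [-0.34,-0.48,-0.75],
    [-0.34,-0.48,-0.75],
    [-0.34,-0.48,-0.75],
    [-0.34,-0.48,-0.75],
    [-0.34,-0.48,-0.75],
    [-0.34,-0.48,-0.75],
    [-0.34,-0.48,-0.75],
    [-0.34,-0.48,-0.75],
    [-0.34,-0.48,-0.75],
    [-0.34,-0.48,-0.4],
    [-0.34,-0.48,-0.1],
    [-0.34,-0.48,-0.03],
    [-0.34,-0.48,-0.03],
  ],
  yaw=[0,0,0,0,0.04,0.09,0.13,0.17,0.22,0.26,0.3,0.35,0.39,0.44,0.48,0.5,0.5,0.5,0.5,0.5],
)

```text
time_s: 38.7
tcp_pos: [626.1, -29.2, 18.7]
tool_rot: [-2.104, -2.329, 0.004]
wrist_force: [-0.5, -0.0, 0.2]
finger_gap: 30.4
finger_force: 0.0
```

Run:
```python
from h import *
st=r.read_state()
print(fr(st['tcp_pos'][:2]),st['tcp_pos'],tool((-38,13),18.4,st,96.0))
```

```text
[-40.81267785  -9.29202122] [626.06570637 -29.15879269  18.69735454] (array([0.186, 0.023, 0.003]), np.float64(95.81), np.float64(-0.0011))
```

>>> carry_out(
  gripper=[-0.29,-0.29,-0.29,-0.29,-0.29,-0.29],
  translation=[
    [0.05,0.01,0],
    [0.1,0.01,0],
    [0.14,0.01,0],
    [0.17,0.01,0],
    [0.18,0.01,0],
    [0.18,0.01,0],
  ],
  yaw=[-0.001,-0.001,-0.001,-0.001,-0.001,-0.001],
)

```text
time_s: 39.3
tcp_pos: [627.2, -7.9, 21.1]
tool_rot: [2.101, 2.334, 0.0]
wrist_force: [1.3, -2.2, -0.1]
finger_gap: 30.2
finger_force: 0.0
```

>>> carry_out(
  gripper=[-0.29,-0.29,-0.29],
  translation=[
    [0.008,0,0],
    [0.016,0,0],
    [0.016,0,0],
  ],
  yaw=[0,0,0],
)

```text
time_s: 39.6
tcp_pos: [626.9, -6.7, 20.8]
tool_rot: [2.102, 2.333, -0.001]
wrist_force: [1.5, -4.8, 0.9]
finger_gap: 30.4
finger_force: 0.0
```

>>> carry_out(
  gripper=[-0.29,-0.29,-0.29],
  translation=[
    [0.008,0,0],
    [0.014,0,0],
    [0.014,0,0],
  ],
  yaw=[0,0,0],
)

```text
time_s: 39.9
tcp_pos: [626.9, -6.5, 21.0]
tool_rot: [2.102, 2.331, -0.002]
wrist_force: [0.7, -11.2, 1.6]
finger_gap: 30.2
finger_force: 0.0
```

Reading: contact here stops about 2 mm early with no pad force, so the wider knuckles are probably touching the 65 mm raised middle. I'll back off, raise 14 mm so the pads do the pushing, and press once more.

>>> carry_out(
  gripper=[-0.29,-0.29,-0.29,-0.29,-0.29,-0.29,-0.29],
  translation=[
    [-0.06,0,0],
    [-0.1,0,-0.06],
    [-0.1,0,-0.12],
    [-0.06,0,-0.12],
    [-0.03,0,-0.12],
    [-0.01,0,-0.12],
    [-0.01,0,-0.12],
  ],
  yaw=[0,0,0,0,0,0,0],
)

```text
time_s: 40.6
tcp_pos: [626.5, -4.8, 35.0]
tool_rot: [-2.101, -2.335, 0.0]
wrist_force: [-0.4, -0.7, 0.5]
finger_gap: 30.5
finger_force: 0.0
```

>>> carry_out(
  gripper=[-0.29,-0.29,-0.29],
  translation=[
    [0.008,0,0],
    [0.014,0,0],
    [0.014,0,0],
  ],
  yaw=[0,0,0],
)

```text
time_s: 40.9
tcp_pos: [626.5, -4.7, 35.0]
tool_rot: [2.102, 2.334, -0.002]
wrist_force: [0.3, -6.0, 1.0]
finger_gap: 30.0
finger_force: 2.8
```

>>> carry_out(
  gripper=[-0.29,-0.29,-0.29],
  translation=[
    [0.008,0,0],
    [0.014,0,0],
    [0.014,0,0],
  ],
  yaw=[0,0,0],
)

```text
time_s: 41.2
tcp_pos: [626.4, -4.6, 35.0]
tool_rot: [2.101, 2.332, -0.004]
wrist_force: [1.1, -11.9, -0.5]
finger_gap: 30.4
finger_force: 6.2
```

Confirmed: the TCP is at y = 15.1 as expected, so the contactor is hard against the supply. Now I'll retreat and check from above.

>>> carry_out(
  gripper=[-0.29,-0.29,-0.29,-0.29,-0.62,-0.62,-0.62,-0.62,-0.62,-0.62,-0.62,-0.62,-0.62,-0.62,-0.62,-0.62,-0.62],
  translation=[
    [-0.1,0,0],
    [-0.2,0,0],
    [-0.2,0,-0.4],
    [-0.2,0,-0.8],
    [-0.2,0.2,-1],
    [0,0.5,-1],
    [0.3,0.6,-1],
    [0.3,0.6,-1],
    [0.3,0.6,-1],
    [0.3,0.6,-1],
    [0.3,0.6,-1],
    [0.3,0.6,-1],
    [0.3,0.6,-1],
    [0.3,0.6,-1],
    [0.3,0.6,-1],
    [0.3,0.6,-1],
    [0.3,0.6,-1],
  ],
  yaw=[0,0,0,0,-0.04,-0.09,-0.13,-0.17,-0.22,-0.26,-0.3,-0.35,-0.39,-0.44,-0.48,-0.5,-0.5],
)

```text
time_s: 42.9
tcp_pos: [694.0, 40.8, 154.7]
tool_rot: [0.165, -3.137, -0.001]
wrist_force: [-0.8, -0.5, 0.4]
finger_gap: 16.4
finger_force: 0.0
```

Run:
```python
from h import *
st,p,P=report('wrist');cv2.imwrite('pics/w3.png',cv2.resize(p['img'][0:260],(800,371),interpolation=cv2.INTER_CUBIC))
report('scene',('supply','contactor'))
```

```text
wrist supply fence ctr [-39.6 132.1] size [ 79.8 111.8] yaw rel 0.28 ext x [-78.6  -0.9] y [ 78.9 185. ] 16452
wrist contactor fence ctr [-36.  52.] size [44.5 50.2] yaw rel -0.0 ext x [-58.2 -14.8] y [27.7 76.3] 4755
wrist stop fence ctr [-25.2 197.7] size [101.9  21.4] yaw rel -0.98 ext x [-75.2  25.5] y [186.7 206.7] 1565
wrist fence fence ctr [12.6 29.5] size [ 25.3 444.4] yaw rel 0.12 ext x [ 0.4 24.8] y [-185.7  246.6] 11923
scene supply fence ctr [-37.3 130.1] size [ 80. 112.] yaw rel -0.73 ext x [-76.3   1.6] y [ 76.2 182.4] 683
scene supply fence ctr [-285.1  -44.2] size [111.7  82. ] yaw rel -10.5 ext x [-328.6 -240.5] y [-100.8   11.3] 942
scene supply fence ctr [-186.9  316.8] size [ 82.4 111.9] yaw rel -23.61 ext x [-242.1 -130.2] y [265.8 365.6] 516
scene supply fence ctr [-318.8 -229.5] size [ 78.6 113.5] yaw rel 41.24 ext x [-372.9 -260.3] y [-289.7 -172.3] 1329
scene contactor fence ctr [-33.9  49.5] size [43.2 50.7] yaw rel -0.59 ext x [-55.1 -12.6] y [24.5 73.9] 252
```

View pics/w3.png

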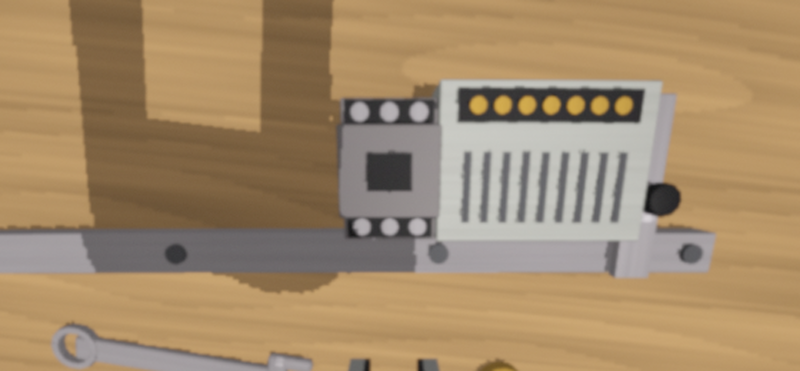

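The final view shows the contactor (388,170) flush against the supply (550,160) at column 438. Both backs lie on the straightedge (row 238), and the supply touches the stop (655,200). The measured centres (-36, 52) and (-39.6, 132) match flush seating, and the gripper is clear.

```bash
python3 -c "
from plant import r
print(r.close_job())"
```

```text
the job is handed in; nothing more can be done
None
```

The job is handed in: the power supply sits in the corner against the straightedge and the stop block, and the contactor sits against its free side and the straightedge. My last camera check measured no gap beyond about 0.5 mm, within the 2 mm calibration.

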